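Nest the casting formers and hold them down for the pour

TASK

Set up the double-wall casting ready to pour: stand the wide former in the round casting pan and the narrow, taller former inside the wide one, each upright and dropped fully into the locating ring on the floor below it. With the nest complete, swing the sprung hold-down arm over by its cross handle, so that its rubber cone presses into the mouth of the narrow former and stops the nest floating, until the spring plunger is pushed in about half of its 14 mm stroke (to the ring marked round its stem), and finish while still holding the arm down there. Do not disturb the two bisque cups that stand by.

Things in the scene. Friction and masses are not known exactly. Their poses are not given: they have to be found in the camera images.
- stand: fixed casting stand: grey base 300 x 150 x 12 mm with a round aluminium casting pan at one end, the hold-down arm's hinge bracket (137 mm high) at the other. Origin: underside of the base, below the pan's centre; z up, x from the pan towards the bracket, 150 mm away. Pan: 131 mm across the rim, 112 mm inside at the floor, rim 54 mm above the table
- pan_seat (a point): centre of the pan's floor, 18 mm above the table. A locating ring 4 mm high, 66 mm inside and 77 mm outside, stands on the floor round it; the foot of the wide former (58 mm, chamfered to 60) drops inside it with about 3 mm of room all round
- hinge (a point): middle of the hold-down arm's hinge pin, 120 mm above the table; the pin runs along the stand's y
- wide_former: loose pale plastic beaker, open at the top, 68 mm tall, outside 60 mm at the foot widening to 65 mm and to 68 mm at the 8 mm rim band, wall 3.5 mm, 0.11 kg. Origin: centre of its underside; z up. Its floor is 5 mm thick; on it stands a locating ring 4 mm high, 44.6 mm inside, for the foot of the narrow former
- narrow_former: loose pale plastic beaker, open at the top, 100 mm tall, outside 39 mm at the foot widening to 44 mm and to 46 mm at the 8 mm rim band, wall 3.5 mm, 0.09 kg. Origin: centre of its underside; z up. Seated in the wide former its underside is 5 mm above that one's underside and its rim stands 37 mm above that one's rim
- narrow_mouth (a point): centre of the narrow former's mouth (39 mm inside), level with its rim
- hold_arm (a joint): angle of the arm (rad): 0 standing up, leaning slightly away from the pan, where a spring returns it when let go; 1.66 level over the pan, cone straight down; 1.9 stop. Turns about the stand's y through the hinge; growing, the handle swings over towards the pan and down. On the nest the cone meets the mouth near 1.61. The handle asks up to 10 N
- grip_a (a point): grip point on the cross handle (round steel bar, 15 mm thick, 136 mm long, parallel to the hinge pin), 43 mm from its middle towards the stand's +y, 225 mm from the hinge axis. Arm up: about 335 mm above the table; arm level: 45 mm above the hinge, 70 mm past the pan's centre. Moves with the arm; the bar can turn between finger pads
- grip_b (a point): the same grip point on the other half of the cross handle, 43 mm from its middle towards the stand's -y
- cone_tip (a point): centre of the flat lower end of the rubber cone (24 mm across, widening to 54 mm over 24 mm of height) on the plunger; with the arm level it points straight down over the pan's centre
- plunger (a joint): how far the spring plunger that carries the cone is pushed into its dark steel sleeve on the arm, 0 (spring out) to 0.014 m (bottomed); about 3 N to start it, then 0.7 N per mm. 20 mm of the bright 12 mm stem show when it is out; a thin dark ring round the stem reaches the sleeve's mouth at half stroke, 7 mm
- bisque_cup_0: unglazed beige cup, 68 mm wide, 62 mm tall, standing by; origin under its centre
- bisque_cup_1: unglazed beige cup, 62 mm wide, 55 mm tall, standing by; origin under its centre

How it is judged:
By the outcome, as a careful person would: the job done as asked, in the order asked, and still so for the second after the job is handed in, while the arm keeps its last pose, push and grip.
It also fails if it takes over 70 s, if anything falls off the work surface, if the arm or the gripper's body presses on something with over 40 N, if the wrist force passes 120 N, or if a joint passes its speed limit or range.

ROBOT

A 6-joint arm with a two-finger parallel gripper is mounted at the origin on a cart in front of the work surface, level with it; the furniture and walls round the work are solid. World frame = base frame: x ahead of the robot, y to its left, z up, the work surface at z = 0. Lengths are in m, angles in rad, forces in N, time in s.
With the tool pointing down it reaches from about 0.4 to 0.825 m from the base axis. Payload 7 kg.
Tool frame: the origin (TCP) lies at the very end of the fingers, on their centre line; the grasp point (between the pads) lies arm.hold_point_z behind it (arm.hold_point_z is the distance from the TCP to the grasp point, in m); z points along the fingers, y is the line along which they close (so a half turn about z gives the same grasp; the last joint's range is limited). The gripper opens to 88 mm and grips with 3 to 60 N. Pads are 19 mm wide; open, the fingers measure 130 mm over their backs; the gripper's body (78 mm by 193 mm) begins 47 mm behind the grasp point.
Start: joints at [-0.849, 0.359, 0.012, 0, -1.224, -0.288], TCP at [0.284, -0.612, 0.227] pointing down, gripper open.
Joint ranges: [-3.07, 3.07], [-1.43, 2.12], [-1.02, 1.25], [-3.03, 1.67], [-3.05, -0], [-3.03, 3.03]. Speed limits (rad/s): [2.39, 2.39, 3.01, 3.14, 3.14, 3.14].

INTERFACE

Orientations are given as [roll, pitch, yaw] about the fixed x, y, z axes, in that order (R = Rz(yaw) Ry(pitch) Rx(roll)).
In Python, from station import arm, readout, grab_frame, camera_params, job_done gives the robot as it stands (arm), with the cameras as plain functions, the readings (readout) and the job as plain functions.
- The arm moves only by the shell command python3 nudge.py 'ROWS' [FORCE]. ROWS is one flat JSON list of numbers that holds 1 to 20 rows one after another, with no inner brackets; each row has 5 numbers: the finger opening in m, then dx, dy, dz in shares of 1 m (1.0 is 1 m), then a turn about the tool's z in parts of the range, where 1.0 means 2 rad; each row is the pose to reach, as a shift and turn from the pose commanded when the command began, along the tool's axes at that moment; what a row does not reach only later rows make up. A row lasts 1/12 s, in which the tool goes at most 0.0417 m and 0.125 rad, less where a joint would pass 70% of its speed; a pose out of reach is approached as far as the arm can. The fingers move at their own pace and stop on an object; FORCE is the grip in N (left out, the last holds). Time passes only in rows, so rows that do not move let the fingers close. It prints the time, the measured TCP pose, the force, the opening and the grip force at its end. Input that does not fit is refused with a message, and nothing moves.
- readout.get_state(): the state, without advancing time (a new reading comes with each control period).
- grab_frame(name): name is "scene" or "top" or "wrist"; returns the picture (384x512x3 uint8, red, green, blue); there is no depth.
- camera_params(name): a dict with "fx", "fy", "cx", "cy" (pixels), "D" ([k1, k2, p1, p2, k3] as OpenCV has them; the pictures are not rectified), "T" (4x4, takes a point from camera to world coordinates); the wrist camera has in their place "hand_eye" (4x4, takes a point from camera to tool coordinates, whose origin is the TCP and whose axes are the flange's). Camera axes: x right, y down, z forward; pixel columns grow to the right and rows downward; lengths in m; the calibration is good to about 2 mm. A picture is of the moment at which its call begins: read the wrist's pose just before it. camera_params takes no time and is no camera call.
- job_done(): hands the job in; it is judged then, once.
The state is a dict: "t": time; "q": joint angles; "qd": joint speeds; "joint_efforts": joint torques, N m; "eef_pos": TCP position; "ee_rot": TCP orientation; "force": force on the tool from outside, world axes, zero at the start; "moment": the same for the moment, N m; "width": finger opening in m; "gripper_force": force on a finger pad.
Only numpy, scipy, OpenCV 4.12 (cv2) and the standard library are available. Lean on these libraries where they do the work, as an engineer would, in place of code of your own. Each camera call takes 0.05 s, during which the arm holds its last target. There are 200 camera calls.

## Working session

There is one attempt and no reset: what is moved stays moved. The work goes in short steps, Python scripts to look and compute and a shell command to move; the robot and the scene stay as the last step left them, time stands still between calls to the robot, and variables do not carry over. Pictures are saved under pics/ and viewed, at most 10 in all, crops included, and the job is handed in when it is done.

```bash
ls; mkdir -p pics; python3 - <<'E'
from station import arm, readout, grab_frame, camera_params, job_done
import cv2,numpy as np
a=[grab_frame(n) for n in("scene","top")]
for n,i in zip(("scene","top"),a): cv2.imwrite(f"pics/{n}0.png",i[:,:,::-1])
for n in("scene","top"):
    p=camera_params(n);print(n,p["fx"],p["cx"],p["cy"],p["D"],np.round(p["T"],3).tolist())
p=camera_params("wrist");print({k:np.round(v,4).tolist() for k,v in p.items()})
s=readout.get_state();print(s,arm.hold_point_z)
E
```

```text
nudge.py
pics
station.py
scene 488.8868714465919 257.95427668886583 189.11867775798441 [-0.19769434  0.          0.          0.          0.        ] [[-0.769, -0.459, 0.445, -0.117], [-0.639, 0.539, -0.549, 0.883], [0.012, -0.706, -0.708, 1.27], [0.0, 0.0, 0.0, 1.0]]
top 415.7293803337921 262.1721043435602 184.5554432744075 [-0.14284872  0.          0.          0.          0.        ] [[-0.018, -0.981, 0.192, 0.36], [-0.999, 0.023, 0.025, 0.026], [-0.029, -0.192, -0.981, 1.222], [0.0, 0.0, 0.0, 1.0]]
{'fx': 292.066, 'fy': 292.066, 'cx': 252.6006, 'cy': 192.3741, 'D': [-0.0026, 0.0, 0.0, 0.0, 0.0], 'hand_eye': [[0.0006, -0.9605, -0.2783, 0.0762], [1.0, 0.0007, -0.0005, -0.0002], [0.0007, -0.2783, 0.9605, -0.1584], [0.0, 0.0, 0.0, 1.0]]}
{'t': 0.1, 'q': array([-8.48858040e-01,  3.59323624e-01,  1.11648206e-02, -3.20542589e-04,
       -1.22410543e+00, -2.88106178e-01]), 'qd': array([-0.00124165, -0.00057669,  0.00162446,  0.00081639, -0.00068025,
       -0.00053887]), 'joint_efforts': array([-1.77980011e-03, -5.84163022e+01,  2.93750113e+01,  7.01537043e+00,
        1.02101124e-02, -2.93315554e-05]), 'eef_pos': array([ 0.28353763, -0.61208168,  0.22571505]), 'ee_rot': array([ 3.14009962e+00, -1.28200274e-04, -2.70786959e+00]), 'force': array([-0.23144273,  0.18497258, -0.70353138]), 'moment': array([-0.00339838,  0.0063161 , -0.00701875]), 'gripper_force': 0.0, 'width': 0.08764014168991195} 0.0188
```

View pics/scene0.png

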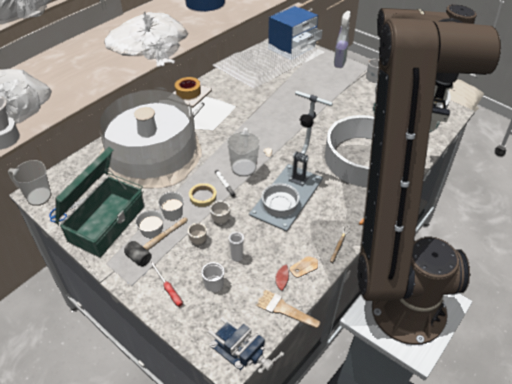

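View pics/top0.png

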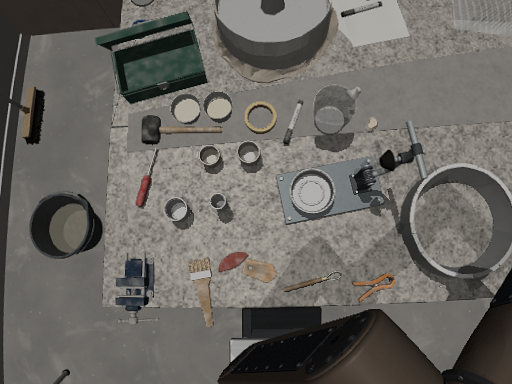

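The scene view shows the formers at about (213,278) wide and (236,247) narrow, with the pan at (281,201). In the top view the wide former is at (177,209), the narrow one at (218,201), the cups at (210,155) and (249,152), the pan at (312,190) and the handle at (415,150).

```bash
cat > h.py <<'E'
from station import arm, readout, grab_frame, camera_params, job_done
import cv2,numpy as np
from scipy.spatial.transform import Rotation as Ro
def cam(n):
    p=camera_params(n);K=np.array([[p["fx"],0,p["cx"]],[0,p["fy"],p["cy"]],[0,0,1]])
    if n=="wrist":
        s=readout.get_state();T=np.eye(4);T[:3,:3]=Ro.from_euler("xyz",s["ee_rot"]).as_matrix();T[:3,3]=s["eef_pos"];T=T@p["hand_eye"]
    else:T=p["T"]
    return K,np.array(p["D"]),np.array(T)
def onplane(c,uv,z):
    K,D,T=c;x=cv2.undistortPoints(np.array(uv,float).reshape(-1,1,2),K,D)[:,0]
    d=np.c_[x,np.ones(len(x))]@T[:3,:3].T;o=T[:3,3]
    return o+d*((z-o[2])/d[:,2])[:,None]
def proj(c,P):
    K,D,T=c;Ti=np.linalg.inv(T)
    return cv2.projectPoints(np.array(P,float).reshape(-1,3),cv2.Rodrigues(Ti[:3,:3])[0],Ti[:3,3],K,D)[0][:,0]
def totool(w):
    s=readout.get_state();return Ro.from_euler("xyz",s["ee_rot"]).inv().apply(w)
E
python3 - <<'E'
from h import *
t=cam("top");
for n,uv,z in(("wide",(177,205),.068),("narrow",(218,197),.1),("cup0",(249,147),.06),("cup1",(210,150),.055),("pan",(312,187),.054),("handle",(415,150),.335)):print(n,onplane(t,[uv],z)[0].round(3))
i=cv2.imread("pics/top0.png");j=cv2.imread("pics/scene0.png")
a=cv2.resize(i[115:235,150:450],None,fx=2.6,fy=2.6,interpolation=2)
b=cv2.resize(j[80:300,180:350],None,fx=1.3,fy=1.3,interpolation=2)
o=np.zeros((600,780,3),np.uint8);o[:a.shape[0]]=a;o[312:312+b.shape[0],:b.shape[1]]=b
cv2.imwrite("pics/crop1.png",o)
E
```

```text
wide [0.533 0.299 0.068]
narrow [0.548 0.177 0.1  ]
cup0 [0.7   0.092 0.06 ]
cup1 [0.695 0.207 0.055]
pan [ 0.578 -0.086  0.054]
handle [ 0.604 -0.294  0.335]
```

View pics/crop1.png

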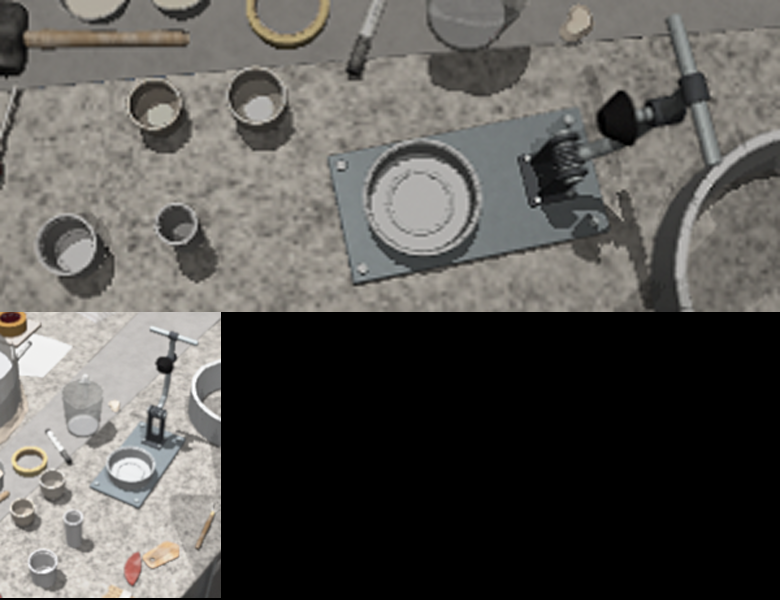

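The rows are not in the units I measure in: turns go in shares of 2 rad. I convert before sending: -1.338 rad is -0.669.

```bash
python3 nudge.py '[0.088, -0.605, 0.719, 0.026, -0.669, 0.088, -0.605, 0.719, 0.026, -0.669, 0.088, -0.605, 0.719, 0.026, -0.669, 0.088, -0.605, 0.719, 0.026, -0.669, 0.088, -0.605, 0.719, 0.026, -0.669, 0.088, -0.605, 0.719, 0.026, -0.669, 0.088, -0.605, 0.719, 0.026, -0.669, 0.088, -0.605, 0.719, 0.026, -0.669, 0.088, -0.605, 0.719, 0.026, -0.669, 0.088, -0.605, 0.719, 0.026, -0.669, 0.088, -0.605, 0.719, 0.026, -0.669, 0.088, -0.605, 0.719, 0.026, -0.669, 0.088, -0.605, 0.719, 0.026, -0.669, 0.088, -0.605, 0.719, 0.026, -0.669, 0.088, -0.605, 0.719, 0.026, -0.669, 0.088, -0.605, 0.719, 0.026, -0.669, 0.088, -0.605, 0.719, 0.026, -0.669, 0.088, -0.605, 0.719, 0.026, -0.669, 0.088, -0.605, 0.719, 0.026, -0.669, 0.088, -0.605, 0.719, 0.026, -0.669]'
```

```text
t: 1.77
eef_pos: [0.5023, 0.1934, 0.2033]
ee_rot: [3.141, -0.0, -1.369]
force: [0.0, -1.8, 0.0]
width: 0.0877
gripper_force: 0.0
```

```bash
python3 - <<'E'
from h import *
c=cam("wrist");np.savez("pics/w1.npz",*c)
i=grab_frame("wrist")[:,:,::-1];cv2.imwrite("pics/w1.png",i)
for P in((.533,.295,.068),(.545,.177,.1)):print(proj(c,P))
E
```

```text
[[206.87388625 263.95644154]]
[[209.054187   166.23245287]]
```

View pics/w1.png

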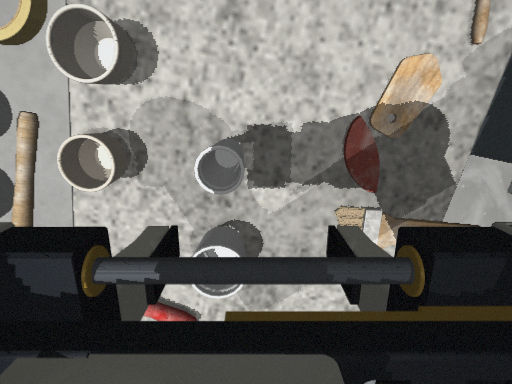

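The wrist view shows the narrow rim at about (219,170). The wide former, near (217,270), is half hidden by the gripper, so I'm moving over it.

```bash
python3 nudge.py '[0.088, -0.094, -0.048, 0.003, 0, 0.088, -0.094, -0.048, 0.003, 0, 0.088, -0.094, -0.048, 0.003, 0, 0.088, -0.094, -0.048, 0.003, 0, 0.088, -0.094, -0.048, 0.003, 0]'; cat > rim.py <<'E'
from h import *
def rim(img,c,z,r,guess,lo=150,dbg=None):
    """fit a circle to bright, unsaturated edge pixels lying near radius r (m) on plane z"""
    hsv=cv2.cvtColor(img,cv2.COLOR_BGR2GRAY)
    e=cv2.Canny(cv2.GaussianBlur(hsv,(3,3),0),40,120)
    v,u=np.nonzero(e);P=onplane(c,np.c_[u,v],z)[:,:2];g=np.array(guess,float)
    # centre vote on a 1 mm lattice, then refine by least squares on the outer edge
    best=max(((np.sum(np.abs(np.hypot(*(P-(g+(a,b))).T)-r)<.0012),a,b) for a in np.arange(-.025,.026,.001) for b in np.arange(-.025,.026,.001)))
    g=g+best[1:]
    for _ in range(5):
        d=P-g;m=np.abs(np.hypot(*d.T)-r)<.002
        q=P[m];s=np.linalg.lstsq(np.c_[2*q,np.ones(len(q))],(q**2).sum(1),rcond=None)[0];g=s[:2]
    return g,np.sqrt(s[2]+g@g),m.sum()
E
python3 - <<'E'
from rim import *
f=np.load("pics/w1.npz");c1=[f[k] for k in f]
i1=cv2.imread("pics/w1.png")
print("narrow",rim(i1,c1,.1,.023,(.535,.177)))
c=cam("wrist");i=np.ascontiguousarray(grab_frame("wrist")[:,:,::-1]);cv2.imwrite("pics/w2.png",i)
g,r,n=rim(i,c,.068,.034,(.53,.29));print("wide",g,r,n,"narrow",rim(i,c,.1,.023,(.535,.177)))
s=readout.get_state();print(s["eef_pos"],s["ee_rot"],proj(c,[*g,.068]))
print(totool([*(g-s["eef_pos"][:2]),.044-s["eef_pos"][2]]))
uv=np.round(proj(c,[[g[0]+r*np.cos(t),g[1]+r*np.sin(t),.068] for t in np.linspace(0,6.28,60)])).astype(int)
cv2.polylines(i,[uv],True,(0,0,255));
t=cam("top");it=cv2.imread("pics/top0.png")
print("top wide",rim(it,t,.068,.034,(.525,.295)),"narrow",rim(it,t,.1,.023,(.54,.177)))
cv2.imwrite("pics/w2o.png",i)
E
```

```text
t: 2.23
eef_pos: [0.5303, 0.2939, 0.1992]
ee_rot: [3.14, -0.001, -1.368]
force: [-1.2, 0.2, 0.3]
width: 0.088
gripper_force: 0.0
narrow (array([0.53539104, 0.17892732]), np.float64(0.022964417574098554), np.int64(198))
wide [0.52088152 0.30363777] 0.03408198096592779 231 narrow (array([0.53575539, 0.17923289]), np.float64(0.0229013184606408), np.int64(247))
[0.53020015 0.29289158 0.19961292] [ 3.13996481e+00 -8.91277357e-04 -1.36921150e+00] [[258.4306104 195.5884779]]
[-0.01253307  0.006725    0.15561297]
top wide (array([0.5460904 , 0.31888047]), np.float64(0.03390398781355889), np.int64(40)) narrow (array([0.53989936, 0.17349467]), np.float64(0.023094911055319474), np.int64(33))
```

View pics/w2o.png

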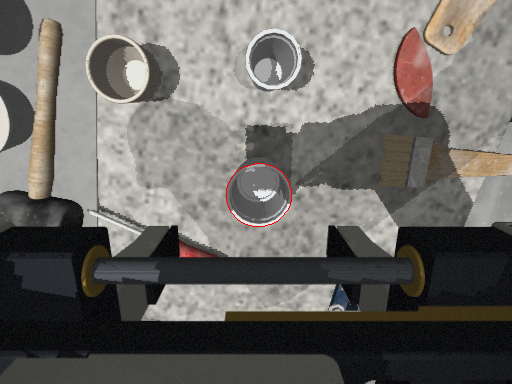

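The red circle sits on the wide rim, centred at (258,195). The wide former is at (0.521,0.304) and the narrow at (0.5355,0.179). Next I'll grasp the wide one.

```bash
python3 nudge.py '[0.088, -0.0125, 0.007, 0.04, 0, 0.088, -0.0125, 0.007, 0.08, 0, 0.088, -0.0125, 0.007, 0.12, 0, 0.088, -0.0125, 0.007, 0.14, 0, 0.088, -0.0125, 0.007, 0.156, 0, 0.088, -0.0125, 0.007, 0.156, 0, 0.088, -0.0125, 0.007, 0.156, 0, 0.06, -0.0125, 0.007, 0.156, 0, 0.06, -0.0125, 0.007, 0.156, 0, 0.06, -0.0125, 0.007, 0.156, 0, 0.06, -0.0125, 0.007, 0.156, 0, 0.06, -0.0125, 0.007, 0.156, 0, 0.06, -0.0125, 0.007, 0.156, 0, 0.06, -0.0125, 0.007, 0.156, 0]' 15
python3 nudge.py '[0.06, 0, 0, -0.04, 0, 0.06, 0, 0, -0.08, 0, 0.06, 0, 0, -0.12, 0, 0.06, 0, 0, -0.12, 0]'
```

```text
t: 3.45
eef_pos: [0.5218, 0.3043, 0.0459]
ee_rot: [-3.14, 0.001, -1.369]
force: [-2.2, -0.3, 7.9]
width: 0.0685
gripper_force: 15.0
t: 3.78
eef_pos: [0.525, 0.3065, 0.1737]
ee_rot: [-3.13, 0.006, -1.368]
force: [1.9, 0.9, 0.0]
width: 0.0684
gripper_force: 15.0
```

```bash
python3 nudge.py '[0.06, 0.02, 0.001, -0.026, 0, 0.06, 0.06, 0.002, -0.026, 0, 0.06, 0.1, 0.004, -0.026, 0, 0.06, 0.14, 0.006, -0.026, 0, 0.06, 0.18, 0.008, -0.026, 0, 0.06, 0.22, 0.01, -0.026, 0, 0.06, 0.26, 0.012, -0.026, 0, 0.06, 0.3, 0.013, -0.026, 0, 0.06, 0.32, 0.013, -0.026, 0, 0.06, 0.34, 0.013, -0.026, 0, 0.06, 0.34, 0.013, -0.026, 0, 0.06, 0.34, 0.013, -0.026, 0]'
python3 - <<'E'
from h import *
c=cam("wrist");np.savez("pics/w3.npz",*c)
i=grab_frame("wrist")[:,:,::-1];cv2.imwrite("pics/w3.png",i)
s=readout.get_state();print(s["eef_pos"],s["ee_rot"])
E
```

```text
t: 4.78
eef_pos: [0.5764, -0.0329, 0.1903]
ee_rot: [-3.142, 0.0, -1.372]
force: [0.3, 0.6, -1.3]
width: 0.0687
gripper_force: 15.0
[ 0.57632534 -0.03210751  0.19037197] [-3.14158816e+00  2.61533138e-04 -1.37092762e+00]
```

View pics/w3.png

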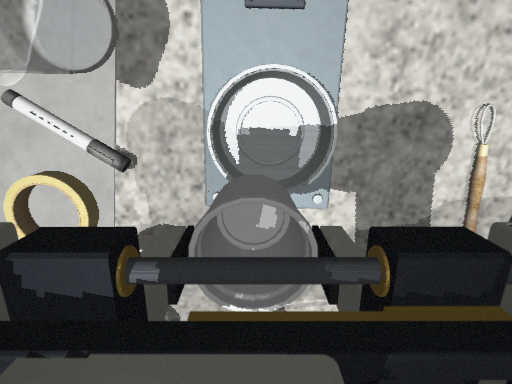

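Pan visible: rim centre near (271,130), and the locating ring centred near (270,131). The base edges run from (203,0) to (205,190) and on the right near (345,0) to (328,205).

```bash
python3 - <<'E'
from rim import *
f=np.load("pics/w3.npz");c=[f[k] for k in f];i=cv2.imread("pics/w3.png")
for z,r in((.054,.0655),(.022,.0385),(.022,.033)):print(z,r,rim(i,c,z,r,(.575,-.085)))
g=rim(i,c,.054,.0655,(.575,-.085))[0]
# blue-grey base: side edges at z=.012
hsv=cv2.cvtColor(i,cv2.COLOR_BGR2HSV);m=cv2.inRange(hsv,(90,25,100),(115,120,255))
A=[];B=[]
for v in range(5,60):
    u=np.nonzero(m[v,190:360])[0]+190
    if len(u): A.append((u[0],v));B.append((u[-1],v))
P=onplane(c,A,.012);Q=onplane(c,B,.012)
for L in(P,Q):
    l=cv2.fitLine(L[:,:2].astype(np.float32),cv2.DIST_HUBER,0,.001,.001).ravel();print("edge yaw",np.arctan2(l[1],l[0])%np.pi-np.pi,"dist to pan",np.cross(l[:2],g-l[2:]))
# top view: rim and base orientation
t=cam("top");it=cv2.imread("pics/top0.png");print("top",rim(it,t,.054,.0655,(.575,-.085)))
h=cv2.cvtColor(it,cv2.COLOR_BGR2HSV);m=cv2.inRange(h,(90,30,60),(120,140,255));m[:130]=0;m[240:]=0;m[:,:260]=0;m[:,400:]=0
k=max(cv2.findContours(m,0,1)[0],key=cv2.contourArea);b=cv2.boxPoints(cv2.minAreaRect(k));W=onplane(t,b,.012)[:,:2];print(W.round(4).tolist())
s=readout.get_state()
g2=rim(i,c,.022,.0385,(.575,-.085))[0]
print(totool([*(g2-s["eef_pos"][:2]),.064-s["eef_pos"][2]]))
E
```

```text
0.054 0.0655 (array([ 0.56667408, -0.0860963 ]), np.float64(0.06507764898086892), np.int64(451))
0.022 0.0385 (array([ 0.56702929, -0.08664293]), np.float64(0.03832874936115356), np.int64(159))
0.022 0.033 (array([ 0.56605573, -0.09118312]), np.float64(0.033022583564913215), np.int64(179))
edge yaw -1.3932043 dist to pan -0.07318695095897962
edge yaw -1.3973936 dist to pan 0.07277945606188815
top (array([ 0.57020872, -0.08634633]), np.float64(0.06599095585613479), np.int64(70))<stdin>:13: DeprecationWarning: Arrays of 2-dimensional vectors are deprecated. Use arrays of 3-dimensional vectors instead. (deprecated in NumPy 2.0)
Traceback (most recent call last):
ValueError: max() iterable argument is empty
```

```bash
python3 nudge.py '[0.06, 0.03, 0.012, 0, 0, 0.06, 0.051, 0.02, 0.01, 0, 0.06, 0.051, 0.02, 0.045, 0, 0.06, 0.051, 0.02, 0.08, 0, 0.06, 0.051, 0.02, 0.105, 0, 0.06, 0.051, 0.02, 0.112, 0, 0.06, 0.051, 0.02, 0.116, 0, 0.06, 0.051, 0.02, 0.116, 0, 0.06, 0.051, 0.02, 0.116, 0]'
python3 nudge.py '[0.06, 0, 0, 0.002, 0, 0.06, 0, 0, 0.004, 0, 0.06, 0, 0, 0.006, 0, 0.06, 0, 0, 0.008, 0, 0.06, 0, 0, 0.01, 0, 0.06, 0, 0, 0.011, 0, 0.06, 0, 0, 0.011, 0, 0.06, 0, 0, 0.011, 0]'
```

```text
t: 5.58
eef_pos: [0.5683, -0.0853, 0.0761]
ee_rot: [-3.139, -0.0, -1.369]
force: [-0.3, 1.6, -0.8]
width: 0.0683
gripper_force: 15.0
t: 6.25
eef_pos: [0.5671, -0.0861, 0.064]
ee_rot: [-3.141, -0.0, -1.37]
force: [-1.6, -1.3, 4.2]
width: 0.0685
gripper_force: 15.0
```

```bash
python3 nudge.py '[0.08, 0, 0, 0, 0, 0.08, 0, 0, 0, 0, 0.08, 0, 0, 0, 0, 0.08, 0, 0, 0, 0, 0.08, 0, 0, -0.02, 0, 0.08, 0, 0, -0.05, 0, 0.08, 0, 0, -0.09, 0, 0.08, -0.04, 0, -0.126, 0, 0.08, -0.05, 0, -0.126, 0, 0.08, -0.05, 0, -0.126, 0, 0.08, -0.05, 0, -0.126, 0]'
python3 - <<'E'
from rim import *
c=cam("wrist");i=np.ascontiguousarray(grab_frame("wrist")[:,:,::-1]);cv2.imwrite("pics/w4.png",i);np.savez("pics/w4.npz",*c)
print("pan",rim(i,c,.054,.0655,(.567,-.086)))
for z in(.086,.090):print(z,rim(i,c,z,.034,(.567,-.086)))
for n in("top","scene"):cv2.imwrite(f"pics/{n}1.png",grab_frame(n)[:,:,::-1])
cv2.imwrite("pics/w4c.png",cv2.resize(i[40:230,150:400],None,fx=2.4,fy=2.4,interpolation=2))
s=readout.get_state();print(s["eef_pos"],s["ee_rot"])
E
```

```text
t: 7.17
eef_pos: [0.5573, -0.0359, 0.1903]
ee_rot: [-3.14, 0.0, -1.368]
force: [0.1, 0.3, -0.5]
width: 0.0798
gripper_force: 0.0
pan (array([ 0.56668503, -0.08621142]), np.float64(0.06490530635531921), np.int64(445))
0.086 (array([ 0.57066067, -0.084333  ]), np.float64(0.03395423583737037), np.int64(324))
0.09 (array([ 0.57033075, -0.08557504]), np.float64(0.034010713033996325), np.int64(296))
[ 0.55660298 -0.0373216   0.18847898] [ 3.13981382e+00  2.37333985e-05 -1.37012596e+00]
```

View pics/w4c.png

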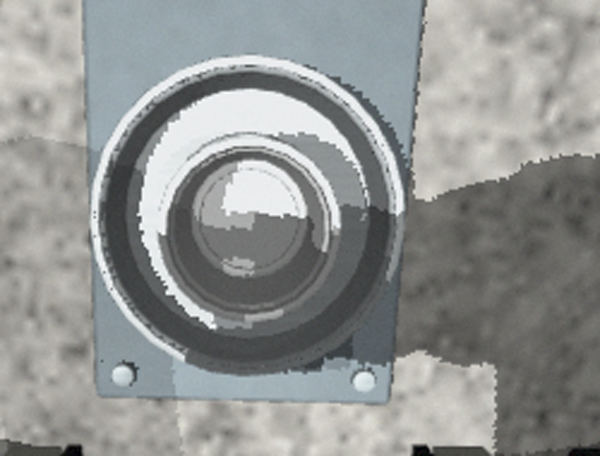

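The wide former stands in the pan, with its rim centred near (251,228) in the crop and the pan at (248,210). I'll check the centring numerically.

```bash
python3 - <<'E'
from rim import *
f=np.load("pics/w4.npz");c=[f[k] for k in f];i=cv2.imread("pics/w4.png")
for P in((.5667,-.0862,.054),(.5667,-.0862,.086),(.5707,-.0843,.086)):
    q=proj(c,P)[0];print(P,q.round(1),((q-(150,40))*2.4).round(0))
e=cv2.Canny(cv2.GaussianBlur(cv2.cvtColor(i,6),(3,3),0),40,120)
v,u=np.nonzero(e)
def votes(z,r,c0=(.5667,-.0862)):
    P=onplane(c,np.c_[u,v],z)[:,:2]
    L=sorted(((int(np.sum(np.abs(np.hypot(*(P-(c0[0]+a,c0[1]+b)).T)-r)<.0008)),round(a,4),round(b,4)) for a in np.arange(-.006,.0061,.0005) for b in np.arange(-.006,.0061,.0005)),reverse=True)
    return L[:4]
for z,r in((.086,.034),(.086,.0305),(.082,.034),(.078,.034),(.090,.034),(.027,.0223),(.023,.0255),(.027,.0258)):print(z,r,votes(z,r))
E
```

```text
(0.5667, -0.0862, 0.054) [252.8 133.5] [247. 224.]
(0.5667, -0.0862, 0.086) [252.7 136.6] [247. 232.]
(0.5707, -0.0843, 0.086) [247.9 137.8] [235. 235.]
0.086 0.034 [(151, np.float64(-0.0005), np.float64(0.0)), (151, np.float64(-0.001), np.float64(0.0)), (149, np.float64(-0.0005), np.float64(-0.0005)), (145, np.float64(0.005), np.float64(0.003))]
0.086 0.0305 [(185, np.float64(-0.001), np.float64(-0.0005)), (183, np.float64(-0.0005), np.float64(-0.0005)), (172, np.float64(-0.0005), np.float64(0.0)), (165, np.float64(-0.001), np.float64(-0.001))]
0.082 0.034 [(167, np.float64(-0.0005), np.float64(0.0)), (159, np.float64(-0.001), np.float64(0.0)), (153, np.float64(0.0), np.float64(0.0)), (153, np.float64(-0.001), np.float64(0.0005))]
0.078 0.034 [(155, np.float64(0.001), np.float64(-0.0015)), (154, np.float64(0.0015), np.float64(-0.001)), (154, np.float64(0.001), np.float64(-0.001)), (153, np.float64(0.0015), np.float64(-0.0015))]
0.09 0.034 [(158, np.float64(0.0035), np.float64(0.0)), (153, np.float64(0.0035), np.float64(0.0005)), (151, np.float64(0.003), np.float64(0.001)), (150, np.float64(0.004), np.float64(-0.0005))]
0.027 0.0223 [(66, np.float64(-0.0015), np.float64(-0.0045)), (64, np.float64(-0.0005), np.float64(-0.005)), (63, np.float64(-0.001), np.float64(-0.0045)), (62, np.float64(-0.0025), np.float64(-0.004))]
0.023 0.0255 [(104, np.float64(-0.001), np.float64(-0.001)), (103, np.float64(-0.0005), np.float64(-0.0005)), (103, np.float64(-0.0005), np.float64(-0.001)), (103, np.float64(-0.001), np.float64(-0.0005))]
0.027 0.0258 [(163, np.float64(-0.0005), np.float64(-0.0005)), (150, np.float64(-0.001), np.float64(-0.0005)), (148, np.float64(-0.0005), np.float64(-0.001)), (144, np.float64(-0.001), np.float64(-0.001))]
```

```bash
python3 nudge.py '[0.08, -0.04, -0.004, 0, 0, 0.08, -0.08, -0.008, 0, 0, 0.08, -0.12, -0.012, 0, 0, 0.08, -0.16, -0.016, 0, 0, 0.08, -0.2, -0.02, 0, 0, 0.08, -0.2156, -0.022, 0, 0, 0.08, -0.2156, -0.022, 0.02, 0, 0.08, -0.2156, -0.022, 0.06, 0, 0.08, -0.2156, -0.022, 0.095, 0, 0.08, -0.2156, -0.022, 0.119, 0, 0.08, -0.2156, -0.022, 0.119, 0, 0.08, -0.2156, -0.022, 0.119, 0]'
python3 nudge.py '[0.04, 0, 0, 0, 0, 0.04, 0, 0, 0, 0, 0.04, 0, 0, 0, 0, 0.04, 0, 0, 0, 0, 0.04, 0, 0, 0, 0, 0.04, 0, 0, 0, 0, 0.04, 0, 0, 0, 0, 0.04, 0, 0, 0, 0, 0.04, 0, 0, 0, 0, 0.04, 0, 0, 0, 0]' 15
```

```text
t: 8.32
eef_pos: [0.5351, 0.1774, 0.0691]
ee_rot: [3.138, -0.002, -1.37]
force: [0.1, -0.0, 1.1]
width: 0.08
gripper_force: 0.0
t: 9.15
eef_pos: [0.5362, 0.1791, 0.0711]
ee_rot: [-3.14, 0.0, -1.369]
force: [1.2, 0.3, 5.4]
width: 0.0458
gripper_force: 15.0
```

```bash
python3 nudge.py '[0.04, 0, 0, -0.03, 0, 0.04, 0, 0, -0.07, 0, 0.04, 0, 0, -0.11, 0, 0.04, 0.02, 0.002, -0.14, 0, 0.04, 0.06, 0.005, -0.14, 0, 0.04, 0.1, 0.009, -0.14, 0, 0.04, 0.14, 0.013, -0.14, 0, 0.04, 0.18, 0.016, -0.14, 0, 0.04, 0.22, 0.02, -0.14, 0, 0.04, 0.25, 0.022, -0.14, 0, 0.04, 0.266, 0.024, -0.14, 0, 0.04, 0.266, 0.024, -0.14, 0, 0.04, 0.266, 0.024, -0.14, 0, 0.04, 0.266, 0.024, -0.14, 0]'
```

```text
t: 10.32
eef_pos: [0.5648, -0.0865, 0.21]
ee_rot: [3.141, 0.0, -1.37]
force: [0.2, -0.0, -1.3]
width: 0.0459
gripper_force: 15.0
```

```bash
python3 - <<'E'
from h import *
s=[]
for _ in range(4):
    grab_frame("wrist");x=readout.get_state();s.append(np.r_[x["eef_pos"],x["force"]])
print(np.mean(s,0).round(4)); print(totool(np.array([.566,-.0865,.094])-np.mean(s,0)[:3]))
E
```

```text
[ 0.5651 -0.0858  0.2103 -0.3452 -0.0672 -0.9442]
[ 0.0008511  -0.00078133  0.11633759]
```

```bash
python3 nudge.py '[0.04, 0.001, -0.001, 0.02, 0, 0.04, 0.001, -0.001, 0.05, 0, 0.04, 0.001, -0.001, 0.08, 0, 0.04, 0.001, -0.001, 0.1, 0, 0.04, 0.001, -0.001, 0.105, 0, 0.04, 0.001, -0.001, 0.107, 0, 0.04, 0.001, -0.001, 0.109, 0, 0.04, 0.001, -0.001, 0.111, 0, 0.04, 0.001, -0.001, 0.113, 0, 0.04, 0.001, -0.001, 0.115, 0, 0.04, 0.001, -0.001, 0.117, 0, 0.04, 0.001, -0.001, 0.117, 0, 0.04, 0.001, -0.001, 0.117, 0]'
```

```text
t: 11.6
eef_pos: [0.5669, -0.0875, 0.0942]
ee_rot: [-3.14, -0.0, -1.37]
force: [0.7, 0.8, 3.9]
width: 0.0461
gripper_force: 15.0
```

```bash
python3 nudge.py '[0.065, 0, 0, 0, 0, 0.065, 0, 0, 0, 0, 0.065, 0, 0, 0, 0, 0.065, 0, 0, 0, 0, 0.065, 0, 0, -0.01, 0, 0.065, 0, 0, -0.03, 0, 0.065, 0, 0, -0.07, 0, 0.08, -0.01, 0, -0.11, 0, 0.08, -0.05, 0, -0.14, 0, 0.08, -0.05, 0, -0.14, 0, 0.08, -0.05, 0, -0.14, 0, 0.08, -0.05, 0, -0.14, 0]'
python3 - <<'E'
from rim import *
c=cam("wrist");i=np.ascontiguousarray(grab_frame("wrist")[:,:,::-1]);cv2.imwrite("pics/w5.png",i);np.savez("pics/w5.npz",*c)
e=cv2.Canny(cv2.GaussianBlur(cv2.cvtColor(i,6),(3,3),0),40,120)
v,u=np.nonzero(e)
def votes(z,r,c0=(.5667,-.0862)):
    P=onplane(c,np.c_[u,v],z)[:,:2]
    L=sorted(((int(np.sum(np.abs(np.hypot(*(P-(c0[0]+a,c0[1]+b)).T)-r)<.0008)),round(float(a),4),round(float(b),4)) for a in np.arange(-.006,.0061,.0005) for b in np.arange(-.006,.0061,.0005)),reverse=True)
    return L[:2]
for z,r in((.054,.0653),(.086,.034),(.086,.0305),(.123,.023),(.123,.0195),(.127,.023),(.127,.0195)):print(z,r,votes(z,r))
s=readout.get_state();print(s["eef_pos"],s["ee_rot"],s["q"])
E
```

```text
t: 12.6
eef_pos: [0.5562, -0.038, 0.2341]
ee_rot: [-3.141, 0.0, -1.369]
force: [0.5, 0.7, -0.8]
width: 0.08
gripper_force: 0.0
0.054 0.0653 [(290, 0.0, 0.0005), (284, 0.0, 0.0)]
0.086 0.034 [(122, 0.002, -0.002), (119, 0.0025, -0.001)]
0.086 0.0305 [(164, -0.0005, 0.0), (159, -0.001, 0.0)]
0.123 0.023 [(124, 0.0, -0.001), (117, 0.0, -0.0015)]
0.123 0.0195 [(142, 0.0, -0.001), (137, -0.0005, -0.001)]
0.127 0.023 [(125, 0.0, 0.0025), (122, 0.0005, 0.0025)]
0.127 0.0195 [(147, 0.0, -0.001), (144, 0.0, -0.0015)]
[ 0.55583236 -0.03852369  0.23309685] [ 3.14071767e+00  2.08210015e-04 -1.36933927e+00] [ 2.82033251e-01  1.61681259e-01 -2.40260092e-01 -3.01922214e-04
 -1.16971038e+00 -8.04581078e-02]
```

To row units: 1.597 rad is 0.7985.

```bash
python3 nudge.py '[0.08, 0, 0, -0.04, 0, 0.08, 0, 0, -0.08, 0.05, 0.08, 0, 0, -0.12, 0.1, 0.08, 0, 0, -0.16, 0.15, 0.08, 0.02, 0.004, -0.167, 0.21, 0.08, 0.05, 0.009, -0.167, 0.27, 0.08, 0.08, 0.015, -0.167, 0.33, 0.08, 0.11, 0.02, -0.167, 0.39, 0.08, 0.14, 0.026, -0.167, 0.45, 0.08, 0.17, 0.031, -0.167, 0.51, 0.08, 0.2, 0.037, -0.167, 0.57, 0.08, 0.23, 0.042, -0.167, 0.63, 0.08, 0.25, 0.046, -0.167, 0.69, 0.08, 0.264, 0.048, -0.167, 0.75, 0.08, 0.264, 0.048, -0.167, 0.7985, 0.08, 0.264, 0.048, -0.167, 0.7985, 0.08, 0.264, 0.048, -0.167, 0.7985, 0.08, 0.264, 0.048, -0.167, 0.7985, 0.08, 0.264, 0.048, -0.167, 0.7985]'
python3 - <<'E'
from h import *
c=cam("wrist");i=grab_frame("wrist")[:,:,::-1];cv2.imwrite("pics/w6.png",i);np.savez("pics/w6.npz",*c)
s=readout.get_state();print(s["eef_pos"],s["ee_rot"],s["q"].round(2))
h=np.array([.6045,-.299,.335]);y=np.array([.985,.175,0]);print(proj(c,[h,h+.068*y,h-.068*y,h-.043*y]))
E
```

```text
t: 14.23
eef_pos: [0.562, -0.3065, 0.4002]
ee_rot: [3.141, -0.001, -2.964]
force: [-0.5, 0.8, 0.3]
width: 0.08
gripper_force: 0.0
[ 0.56206056 -0.30634226  0.40042789] [ 3.14150597e+00 -2.02060405e-04 -2.96437897e+00] [-0.19  0.25  0.24 -0.   -1.56 -1.2 ]
[[252.99467642 254.01718949]
 [252.7949649  321.10800151]
 [253.22734306 175.78921845]
 [253.13748728 206.00928904]]
```

View pics/w6.png

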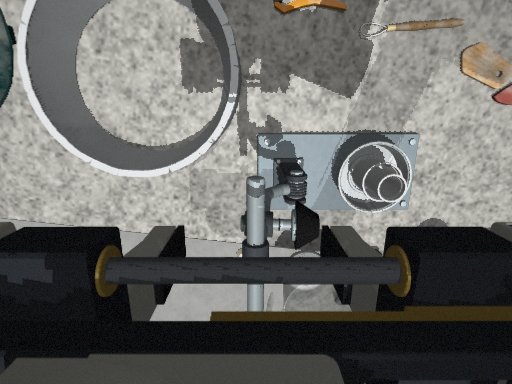

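The near end of the bar is at (256,177), within 3 px of the prediction, and the nest is visible at (385,185). I'm descending to grip_b.

```bash
python3 nudge.py '[0.08, 0, 0.002, 0.03, 0, 0.08, 0, 0.002, 0.06, 0, 0.08, 0, 0.002, 0.078, 0, 0.08, 0, 0.002, 0.084, 0, 0.08, 0, 0.002, 0.084, 0, 0.05, 0, 0.002, 0.084, 0, 0.03, 0, 0.002, 0.084, 0, 0.01, 0, 0.002, 0.084, 0, 0.01, 0, 0.002, 0.084, 0, 0.01, 0, 0.002, 0.084, 0, 0.01, 0, 0.002, 0.084, 0, 0.01, 0, 0.002, 0.084, 0, 0.01, 0, 0.002, 0.084, 0, 0.01, 0, 0.002, 0.084, 0, 0.01, 0, 0.002, 0.084, 0, 0.01, 0, 0.002, 0.084, 0, 0.01, 0, 0.002, 0.084, 0, 0.01, 0, 0.002, 0.084, 0]' 20
python3 - <<'E'
from h import *
s=[]
for _ in range(4):
    grab_frame("wrist");x=readout.get_state();s.append(np.r_[x["eef_pos"],x["force"],x["width"],x["ee_rot"]])
m=np.mean(s,0);print(m.round(4))
hx=np.array([.175,-.985]);hx/=np.hypot(*hx);h=np.array([.5667,-.0865])+.15*hx
print("toward pan",-(m[:2]-h)@hx,"lateral",(m[:2]-h)@[-hx[1],hx[0]],"height",m[2]+.0188-.12)
a0=np.arcsin(-.066/.225)
for th in np.r_[0:1.61:.1,1.6,1.62,1.64,1.66]:
    a=th+a0;print(round(th,2),np.round([.225*np.sin(a)-.225*np.sin(a0),-(.225*np.cos(a)-.225*np.cos(a0))],4))
E
```

```text
t: 15.78
eef_pos: [0.5617, -0.3046, 0.3164]
ee_rot: [3.141, -0.0, -2.967]
force: [-0.4, 0.8, 0.2]
width: 0.0147
gripper_force: 20.0
[ 5.6170e-01 -3.0460e-01  3.1640e-01  4.8400e-02  4.9120e-01 -7.5300e-02
  1.4400e-02  3.1414e+00 -1.0000e-04 -2.9667e+00]
toward pan -0.06390214848335773 lateral -0.043083814528413075 height 0.21523862154421952
0.0 [ 0. -0.]
0.1 [ 0.0218 -0.0055]
0.2 [ 0.044  -0.0088]
0.3 [ 0.0665 -0.0099]
0.4 [ 0.089  -0.0087]
0.5 [ 0.1112 -0.0053]
0.6 [0.133  0.0003]
0.7 [0.1541 0.0081]
0.8 [0.1743 0.0179]
0.9 [0.1935 0.0297]
1.0 [0.2113 0.0433]
1.1 [0.2278 0.0587]
1.2 [0.2426 0.0756]
1.3 [0.2556 0.094 ]
1.4 [0.2668 0.1135]
1.5 [0.2759 0.1341]
1.6 [0.2829 0.1554]
1.6 [0.2829 0.1554]
1.62 [0.2841 0.1598]
1.64 [0.2852 0.1641]
1.66 [0.2861 0.1685]
```

```bash
python3 nudge.py '[0.01, 0, 0.008, -0.002, 0, 0.01, 0, 0.0218, -0.0055, 0, 0.01, 0, 0.044, -0.0088, 0, 0.01, 0, 0.0665, -0.0099, 0, 0.01, 0, 0.089, -0.0087, 0, 0.01, 0, 0.1112, -0.0053, 0, 0.01, 0, 0.133, 0.0003, 0, 0.01, 0, 0.1541, 0.0081, 0, 0.01, 0, 0.1541, 0.0081, 0, 0.01, 0, 0.1541, 0.0081, 0]'
```

```text
t: 16.82
eef_pos: [0.5348, -0.1515, 0.3095]
ee_rot: [-3.141, 0.001, -2.964]
force: [-2.4, 3.0, 6.9]
width: 0.0145
gripper_force: 20.0
```

```bash
python3 nudge.py '[0.01, 0, 0.0202, 0.0098, 0, 0.01, 0, 0.0394, 0.0216, 0, 0.01, 0, 0.0572, 0.0352, 0, 0.01, 0, 0.0737, 0.0506, 0, 0.01, 0, 0.0885, 0.0675, 0, 0.01, 0, 0.1015, 0.0859, 0, 0.01, 0, 0.1127, 0.1054, 0, 0.01, 0, 0.1218, 0.126, 0, 0.01, 0, 0.1218, 0.126, 0, 0.01, 0, 0.1218, 0.126, 0]'
python3 - <<'E'
from h import *
s=[]
for _ in range(4):
    grab_frame("wrist");x=readout.get_state();s.append(np.r_[x["eef_pos"],x["force"],x["width"]])
m=np.mean(s,0);print(m.round(4))
hx=np.array([.175,-.985]);hx/=np.hypot(*hx);h=np.array([.5667,-.0865])+.15*hx
p=-(m[:2]-h)@hx;z=m[2]+.0188-.12
print("toward pan",p,"lateral",(m[:2]-h)@[-hx[1],hx[0]],"height",z,"r",np.hypot(p,z),"theta",np.arctan2(p,z)+.2977)
for n in("scene","top"):cv2.imwrite(f"pics/{n}2.png",grab_frame(n)[:,:,::-1])
w=grab_frame("wrist")[:,:,::-1]
o=np.zeros((600,800,3),np.uint8);o[:384,:512]=w
b=cv2.resize(cv2.imread("pics/scene2.png")[140:230,230:330],None,fx=2.8,fy=2.4);o[:b.shape[0],515:515+b.shape[1]]=b
b=cv2.resize(cv2.imread("pics/top2.png")[130:230,260:400],None,fx=2,fy=2);o[390:590,:280]=b
cv2.imwrite("pics/m7.png",o)
E
```

```text
t: 17.65
eef_pos: [0.5138, -0.0331, 0.1819]
ee_rot: [-3.141, -0.001, -2.966]
force: [0.4, -2.0, -0.4]
width: 0.0144
gripper_force: 20.0
[ 0.5138 -0.0334  0.1828  0.1742 -1.6339 -0.0923  0.0143]
toward pan 0.21149310152076556 lateral -0.042762907907583206 height 0.08155227826627548 r 0.2266718025721172 theta 1.500462828239529
```

View pics/m7.png

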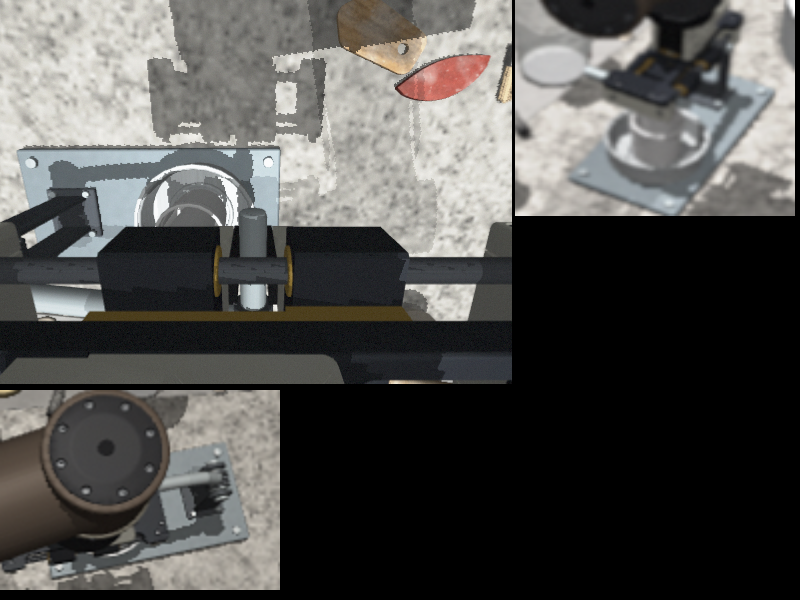

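No camera sees the cone here, since the gripper hides it. The wrist view shows the bar held at (253,255) and the nest standing behind it. I'll find the contact from force and angle.

```bash
cat > meas.py <<'E'
from h import *
s=[]
for _ in range(6):
    grab_frame("wrist");x=readout.get_state();s.append(np.r_[x["eef_pos"],x["force"],x["moment"],x["joint_efforts"][1:3]])
m=np.mean(s,0);sd=np.std(s,0)
hx=np.array([.175,-.985]);hx/=np.hypot(*hx);h=np.array([.5667,-.0865])+.15*hx
p=-(m[:2]-h)@hx;z=m[2]+.0188-.12
print("p,z,r",np.round([p,z,np.hypot(p,z)],4),"theta",round(np.arctan2(p,z)+.2977,4),"F toward pan %.2f up %.2f"%(-m[3:5]@hx,m[5]),"sd",sd[3:6].round(1),"M",m[6:9].round(2))
E
python3 meas.py
python3 nudge.py '[0.01, 0, 0.0025, 0.007, 0, 0.01, 0, 0.0045, 0.0128, 0, 0.01, 0, 0.0045, 0.0128, 0, 0.01, 0, 0.0045, 0.0128, 0]' >/dev/null; python3 meas.py
python3 nudge.py '[0.01, 0, 0.0019, 0.0064, 0, 0.01, 0, 0.0019, 0.0064, 0, 0.01, 0, 0.0019, 0.0064, 0]'>/dev/null; python3 meas.py
python3 nudge.py '[0.01, 0, 0.0012, 0.0044, 0, 0.01, 0, 0.0012, 0.0044, 0, 0.01, 0, 0.0012, 0.0044, 0]'>/dev/null; python3 meas.py
```

```text
p,z,r [0.2116 0.0814 0.2267] theta 1.5011 F toward pan -3.77 up -0.48 sd [0.5 0.4 0.5] M [-1.19 -0.67  0.01]
p,z,r [0.2161 0.0683 0.2266] theta 1.5624 F toward pan -6.13 up -0.53 sd [0.4 0.5 0.3] M [-2.08 -0.8   0.01]
p,z,r [0.2179 0.0619 0.2265] theta 1.5917 F toward pan -5.83 up 0.17 sd [0.5 0.5 0.7] M [-2.16 -0.79  0.03]
p,z,r [0.219  0.058  0.2265] theta 1.6097 F toward pan -5.92 up 3.09 sd [0.4 0.8 0.5] M [-2.34 -0.36 -0.  ]
```

```bash

python3 nudge.py '[0.01, 0, 0.0005, 0.0022, 0, 0.01, 0, 0.0005, 0.0022, 0, 0.01, 0, 0.0005, 0.0022, 0]'>/dev/null; python3 meas.py
python3 nudge.py '[0.01, 0, 0.0004, 0.0022, 0, 0.01, 0, 0.0004, 0.0022, 0, 0.01, 0, 0.0004, 0.0022, 0]'>/dev/null; python3 meas.py
python3 nudge.py '[0.01, 0, 0.0004, 0.0022, 0, 0.01, 0, 0.0004, 0.0022, 0, 0.01, 0, 0.0004, 0.0022, 0]'>/dev/null; python3 meas.py
python3 - <<'E'
from h import *
for n in("scene","top"):cv2.imwrite(f"pics/{n}3.png",grab_frame(n)[:,:,::-1])
E
```

```text
p,z,r [0.2194 0.0559 0.2265] theta 1.6191 F toward pan -5.60 up 4.56 sd [0.3 0.5 0.2] M [-2.26 -0.18  0.02]
p,z,r [0.2199 0.0538 0.2264] theta 1.6288 F toward pan -5.58 up 5.37 sd [0.5 0.5 0.3] M [-2.23 -0.08  0.02]
p,z,r [0.2204 0.0516 0.2263] theta 1.6384 F toward pan -5.43 up 6.15 sd [0.4 0.4 0.5] M [-2.09  0.05  0.03]
```

```bash
sed -i 's/range(6)/range(5)/; s/print(/a=np.arctan2(p-.0014,z);print("Ft %.2f Fr %.2f th2 %.4f"%(-(np.cos(a)*(-m[3:5]@hx)-np.sin(a)*m[5]),np.sin(a)*(-m[3:5]@hx)+np.cos(a)*m[5],a+.2945),/' meas.py
python3 nudge.py '[0.01, 0, -0.0022, -0.0033, 0, 0.01, 0, -0.0022, -0.0033, 0, 0.01, 0, -0.0022, -0.0033, 0]'>/dev/null; python3 meas.py
python3 nudge.py '[0.01, 0, -0.0009, -0.0044, 0, 0.01, 0, -0.0009, -0.0044, 0, 0.01, 0, -0.0009, -0.0044, 0]'>/dev/null; python3 meas.py
python3 nudge.py '[0.01, 0, -0.0006, -0.0027, 0, 0.01, 0, -0.0006, -0.0027, 0, 0.01, 0, -0.0006, -0.0027, 0]'>/dev/null; python3 meas.py
python3 nudge.py '[0.01, 0, -0.0006, -0.0027, 0, 0.01, 0, -0.0006, -0.0027, 0, 0.01, 0, -0.0006, -0.0027, 0]'>/dev/null; python3 meas.py
```

```text
Ft 4.69 Fr 4.43 th2 1.6198 p,z,r [0.2196 0.0547 0.2263] theta 1.6246 F toward pan 3.16 up 5.62 sd [0.7 0.3 0.6] M [ 0.92  0.85 -0.02]
Ft 2.95 Fr 7.13 th2 1.6008 p,z,r [0.2185 0.0588 0.2263] theta 1.6056 F toward pan 6.12 up 4.71 sd [0.4 0.4 0.4] M [2.09 0.94 0.02]
Ft 0.22 Fr 6.15 th2 1.5901 p,z,r [0.218  0.0611 0.2264] theta 1.595 F toward pan 5.86 up 1.88 sd [0.1 0.2 0.1] M [2.22 0.53 0.02]
Ft -0.12 Fr 6.05 th2 1.5778 p,z,r [0.2172 0.0638 0.2264] theta 1.5828 F toward pan 5.84 up 1.60 sd [0.4 0.3 0.4] M [ 2.27  0.48 -0.  ]
```

```bash

python3 nudge.py '[0.01, 0, 0.0012, 0.0018, 0, 0.01, 0, 0.0012, 0.0018, 0, 0.01, 0, 0.0012, 0.0018, 0]'>/dev/null; python3 meas.py
for k in 1 2 3 4; do python3 nudge.py '[0.01, 0, 0.0002, 0.001, 0, 0.01, 0, 0.0002, 0.001, 0]'>/dev/null; python3 meas.py; done
```

```text
Ft -0.42 Fr 2.08 th2 1.5851 p,z,r [0.2177 0.0623 0.2264] theta 1.59 F toward pan 2.12 up 0.17 sd [0.4 0.3 0.5] M [ 0.95 -0.09  0.01]
Ft 0.06 Fr 2.91 th2 1.5894 p,z,r [0.2179 0.0613 0.2264] theta 1.5942 F toward pan 2.79 up 0.85 sd [0.7 0.4 0.6] M [ 1.15 -0.01  0.02]
Ft 0.60 Fr 4.11 th2 1.5939 p,z,r [0.2182 0.0603 0.2264] theta 1.5987 F toward pan 3.80 up 1.68 sd [0.6 0.3 0.4] M [1.44 0.1  0.03]
Ft 2.73 Fr 6.09 th2 1.5978 p,z,r [0.2184 0.0595 0.2263] theta 1.6026 F toward pan 5.16 up 4.24 sd [0.6 0.3 0.4] M [1.8  0.57 0.02]
Ft 3.48 Fr 6.43 th2 1.6022 p,z,r [0.2186 0.0585 0.2263] theta 1.607 F toward pan 5.30 up 5.03 sd [0.6 0.7 0.3] M [1.91 0.68 0.01]
```

```bash

python3 nudge.py '[0.01, 0, 0.001, 0.003, 0, 0.01, 0, 0.002, 0.006, 0, 0.01, 0, 0.0028, 0.0088, 0, 0.01, 0, 0.0028, 0.0088, 0, 0.01, 0, 0.0028, 0.0088, 0, 0.01, 0, 0.0028, 0.0088, 0]'; python3 meas.py
```

```text
t: 26.45
eef_pos: [0.5123, -0.0245, 0.1514]
ee_rot: [-3.14, 0.0, -2.966]
force: [-1.5, 0.4, 8.0]
width: 0.0145
gripper_force: 20.0
Ft 7.10 Fr 2.93 th2 1.6401 p,z,r [0.2205 0.0502 0.2262] theta 1.6446 F toward pan 1.27 up 7.58 sd [0.3 0.4 0.4] M [0.19 0.6  0.04]
```

```bash

python3 nudge.py '[0.01, 0, 0.0002, 0.0005, 0, 0.01, 0, 0.0002, 0.0005, 0, 0.01, 0, 0.0002, 0.0005, 0, 0.01, 0, 0.0002, 0.0005, 0]'; python3 meas.py
python3 - <<'E'
from h import *
w=grab_frame("wrist")[:,:,::-1];s=grab_frame("scene")[:,:,::-1];t=grab_frame("top")[:,:,::-1]
o=np.zeros((600,800,3),np.uint8);o[:384,:512]=w
b=cv2.resize(s[150:270,180:330],None,fx=1.9,fy=1.9);o[:b.shape[0],515:515+b.shape[1]]=b
b=cv2.resize(t[130:230,180:400],None,fx=2,fy=2);o[390:590,:440]=b
cv2.imwrite("pics/m8.png",o)
E
```

```text
t: 27.03
eef_pos: [0.5123, -0.0244, 0.1509]
ee_rot: [-3.14, 0.0, -2.966]
force: [-1.4, 0.2, 7.7]
width: 0.0142
gripper_force: 20.0
Ft 7.28 Fr 2.79 th2 1.6422 p,z,r [0.2206 0.0498 0.2262] theta 1.6467 F toward pan 1.11 up 7.72 sd [0.3 0.5 0.6] M [-0.01  0.6   0.03]
```

View pics/m8.png

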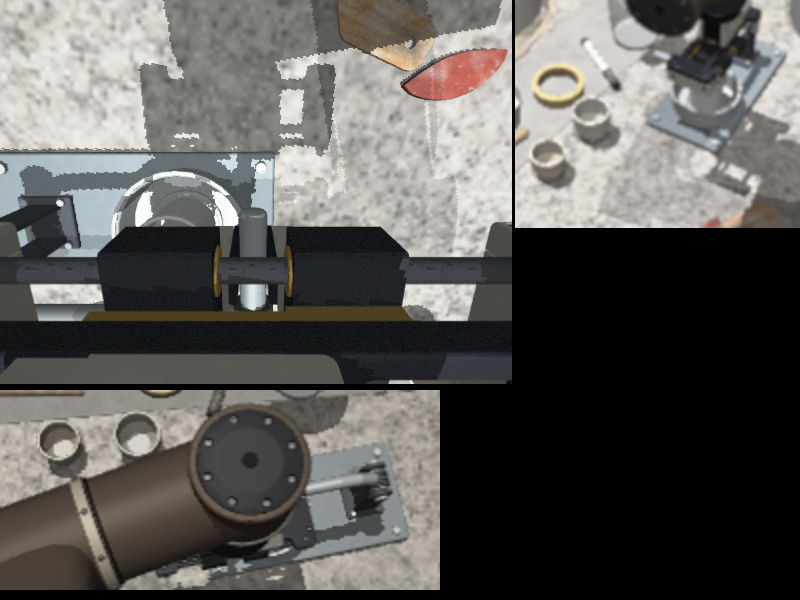

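The nest stands upright under the arm, the handle is held at (253,260) in the wrist view, and both cups are still standing. The plunger is about 7 mm in, so I'm handing in.

```bash
python3 -c "
from station import arm, readout, grab_frame, camera_params, job_done
print(job_done())"
```

```text
the job is handed in; nothing more can be done
None
```

I handed the job in at about 27.5 s: both formers are seated in the pan, and the hold-down arm is held with the plunger about 7 mm in. I worked that depth out from the arm's angle past contact; the gripper hid the ring mark from every camera, and the force readings suggested it could be 2–3 mm deeper. The two cups were not touched.

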